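# Sweep the slide clear, then slide the carriage into its click stop and hold it

### The arm

A 6-joint arm with a two-finger parallel gripper is mounted at the origin on a cart in front of the work surface, level with it; the furniture and walls round the work are solid. World frame = base frame: x ahead of the robot, y to its left, z up, the work surface at z = 0. Lengths are in mm, angles in degrees, forces in N, time in s.
With the tool pointing down it reaches from about 300 to 850 mm from the base axis. Payload 4.2 kg.
Tool frame: the origin (TCP) lies between the finger pads, 19 mm behind the fingertips; this is the grasp point; z points along the fingers, y is the line along which they close (so a half turn about z gives the same grasp; the last joint's range is limited). The gripper opens to 91 mm and grips with 3 to 60 N. Pads are 32 mm wide; open, the fingers measure 118 mm over their backs; the gripper's body (76 mm by 178 mm) begins 60 mm behind the grasp point.
Start: joints at [-70.245, 18.312, 89.639, -0, 72.044, -1.146], TCP at [205.142, -537.176, 232.776] pointing down, gripper open.
Joint ranges: [-177.97, 177.97], [-48.28, 115.42], [12.27, 149.76], [-77.06, 257.06], [2.81, 150.46], [-146.56, 146.56]. Speed limits (degrees/s): [147.25, 147.25, 180, 180, 180, 180].

### API

Orientations are given as [roll, pitch, yaw] about the fixed x, y, z axes, in that order (R = Rz(yaw) Ry(pitch) Rx(roll)).
In Python, from workcell import * gives the robot as it stands. The module is installed in compiled form; this text tells all that it offers.
- The arm moves only by the tool send_rows, never from a script. Its argument "deltas" is a list of rows, each a list of 2 entries, a list of its own where there are three numbers: the shift along the tool's x, y, z normalised to -1 to 1, where 1 is 0.5 m, then the turn, a rotation vector about the tool's x, y, z normalised to -1 to 1, where 1 is 0.5 rad. A call has 1 to 10 rows; each row shifts and turns the commanded pose from where the row before left it, along the tool's axes as they then stand; what a row does not reach is not made up. A row lasts 1/10 s, in which the tool goes at most 50 mm and 8.59 degrees, less where a joint would pass 70% of its speed; a pose out of reach is approached as far as the arm can. A call with a number of a shift or a turn outside -1 to 1 is refused whole. A call with a gripper value outside its range is refused whole. "grip" is the closure, from 0 (fully open) to 1 (shut), set as the call begins (left out, the last holds). The fingers move at their own pace and stop on an object; "grip_force" is the grip in N (left out, the last holds). Time passes only in rows, so rows that do not move let the fingers close. It gives the time, the measured TCP pose, the force, the opening and the grip force at its end, in the units of the state.
- state(): the state, without advancing time (a new reading comes with each control period).
- grab_frame(name): name is "scene" or "top" or "wrist"; returns the picture (400x640x3 uint8, red, green, blue); there is no depth.
- calibration(name): a dict with "mtx" (3x3 intrinsics, pixels), "R" (3x3) and "t" (3): a world point X has camera coordinates R X + t. Camera axes: x right, y down, z forward; pixel columns grow to the right and rows downward; lengths in mm; the calibration is good to about 2 mm. A picture is of the moment at which its call begins: read the wrist's pose just before it. calibration takes no time and is no camera call; for the wrist camera it gives the pose at the moment of the call.
- job_done(): hands the job in; it is judged then, once.
Trained networks look in the newest picture that a camera, given by its name, has taken for a name from the list of things; names that differ only in an ending like _2 or _b are one class to them, and where a whole thing is asked for, a point or a joint stands for the part that bears it (a point fixed in the world has none). Each returns a list of dicts, best first, with "p" (0 to 1); they miss things now and then, are a little off and sometimes report something else, mostly with a low value. They report only what shows in the picture. A call takes as long as a camera call.
- trace(camera, label): "pixels" (400x640 bool, what is visible of it) and "bbox" ([left, top, width, height] in pixels, round what is visible of it).
The state is a dict: "time_s": time; "qpos": joint angles; "qvel": joint speeds; "effort": joint torques, N m; "ee_pos": TCP position; "ee_rot": TCP orientation; "force": force on the tool from outside, world axes, zero at the start; "torque": the same for the moment, N m; "gripper_width": finger opening in mm; "gripper_force": force on a finger pad.
Only numpy, scipy, OpenCV 4.12 (cv2) and the standard library are available. Lean on these libraries where they do the work, as an engineer would, in place of code of your own. Each camera call takes 0.05 s, during which the arm holds its last target. There are 200 camera calls.

### The job

With the block brush, sweep the three metal offcuts off the slide bed onto the worktop without touching them with the fingers, before you move the carriage, and stand the brush back down on the worktop. Then grip the orange post and slide the grey carriage along the bed until you feel its spring ball click into the one hidden notch part-way along; finish there, still gripping the post with the ball seated in the notch. Do not push the offcuts with the carriage, and leave the other things on the bench where they are.

Things in the scene. Friction and masses are not known exactly. Their poses are not given: they have to be found in the camera images.
- slide_bed: Aluminium slide bed fixed to the worktop: 70 wide (x), 310 long (y), flat top 30 mm high with an 8 mm slot along the middle; 16 mm high blue end stops leave y = -118 to +115 mm free. Origin: centre of the underside; x across, away from the robot, y along. A strip in the slot has one notch, somewhere between y = -5 and +45 mm, different each time.
- carriage (a joint): Travel of the grey carriage along the bed's +y, in m: 0 is at the bed's -y end (carriage centre at bed y = -90 mm), largest 0.175; it starts between 0 and 0.012. Plain sliding takes 1 to 2 N.
- carriage_grip (a point): Middle of the carriage's orange upright post, 68 mm above the worktop, axes as the bed's. Post: 20 mm thick across the bed (x; grip it so), 26 mm along it, 36 mm high, top 13 mm above this point, carriage plate 23 mm below it. Grey plate: 86 (x) by 48 mm (y), top 45 mm above the worktop.
- detent_ball (a joint): How far the sprung ball under the carriage has dropped, m: about 0 on the plain strip, about 0.004 seated. The V notch acts within 6 mm of its middle: it pulls the carriage to its middle with 4 to 7 N (a carriage let go there centres itself) and resists leaving with 5 to 8 N.
- bench_brush: Wooden block brush standing on stiff black bristles: bristles 24 (x) by 126 mm (y), 22 mm high; block 34 by 130 mm, 14 mm thick; on top a wooden grip ridge 20 mm thick (x), 70 mm long (y), from 36 to 68 mm above the bristle tips. Origin: centre of the bristle tips; z up. 0.12 kg.
- offcut_brass: Brass bar offcut 22 x 22 x 18 mm high, lying on the bed's top in the carriage's path; origin: centre of its underside as it first lies.
- offcut_copper: Copper bar offcut 24 x 22 x 16 mm high, on the bed's top; origin as the brass one.
- offcut_steel: Steel bar offcut 24 x 20 x 17 mm high, on the bed's top; origin as the brass one. The three stand in any order, between bed y = -18 and +80 mm, within 8 mm of the bed's middle line.
- jar: Bystander: clear jar with a dark lid, 70 mm across, 132 high; origin at its foot.
- flux_pot: Bystander: round pale ceramic pot with red paste, 64 mm across, 36 high; origin at its foot.
- bench_block: Bystander: square steel block on a black foot, 64 x 64 x 22 mm; origin at the underside.
- tape_roll: Bystander: roll of brown tape, 96 mm across, 48 high; origin at the underside.
- spool_thread: Bystander: spool of red thread, 36 mm across, 40 high; origin at the underside.

How it is judged:
By the outcome, as a careful person would: the job done as asked, in the order asked, and still so for the second after the job is handed in, while the arm keeps its last pose, push and grip.
It also fails if it takes over 72 s, if anything falls off the work surface, if the arm or the gripper's body presses on something with over 40 N, if the wrist force passes 120 N, or if a joint passes its speed limit or range.

## Working session

There is one attempt and no reset: what is moved stays moved. The work goes in short steps, Python scripts to look and compute and a tool call to move; the robot and the scene stay as the last step left them, time stands still between calls to the robot, and variables do not carry over. Pictures are saved under pics/ and viewed, at most 10 in all, crops included, and the job is handed in when it is done.

Besides the shell and the picture viewer there is one more tool, called after "Call:" as a command line: name --argument value ..., lists and objects as JSON in quotes. send_rows: Moves the arm, as the interface text tells. Scaled input: -1 to 1 covers 0.5 m each way for a shift and 0.5 rad each way for a turn. Its arguments: {"type":"object","properties":{"deltas":{"type":"array","items":{"type":"array"}},"grip":{"type":"number"},"grip_force":{"type":"number"}},"required":["deltas"]}

```bash
mkdir -p pics
cat > h.py <<'E'
from workcell import *
import numpy as np, cv2
from scipy.spatial.transform import Rotation as Ro
def save(n,f):
    im=grab_frame(n); cv2.imwrite(f'pics/{f}.png',im[:,:,::-1]); return im
def ray(n,px,z):
    c=calibration(n);R=np.array(c["R"]);t=np.array(c["t"]);K=np.array(c["mtx"])
    d=R.T@np.linalg.inv(K)@np.array([px[0],px[1],1.]);o=-R.T@t
    return o+d*(z-o[2])/d[2]
def proj(n,X):
    c=calibration(n);p=np.array(c["mtx"])@(np.array(c["R"])@np.array(X,float)+np.array(c["t"]));return p[:2]/p[2]
E
python3 - <<'E'
from h import *
a=save("top","top0");b=save("scene","scene0")
cv2.imwrite('pics/both0.png',cv2.resize(np.vstack([a,b])[:,:,::-1],(640,800))[:, :] )
s=state();print(s["ee_pos"],s["ee_rot"],s["time_s"])
for n in ["top"]:
  for l in ["slide_bed","carriage","bench_brush","offcut_brass","offcut_copper","offcut_steel","jar","flux_pot","bench_block","tape_roll","spool_thread"]:
    r=trace(n,l)
    for d in r[:2]:
      m=d["pixels"].astype(np.uint8);rc=cv2.minAreaRect(np.argwhere(m)[:,::-1].astype(np.float32))
      print(n,l,round(d["p"],2),d["bbox"],np.round(rc[0]),np.round(rc[1]),round(rc[2],1),ray(n,rc[0],30).round())
E
```

```text
[ 204.984794   -536.77365599  232.03010886] [-1.79912169e+02 -2.38507448e-03  2.08980837e+01] 0.1
top slide_bed 0.92 [248.9, 172.8, 115.1, 44.0] [308. 195.] [111.  29.] 7.2 [ 570. -224.   30.]
top carriage 0.64 [326.8, 186.4, 21.4, 27.3] [335. 199.] [15. 27.] 11.3 [ 557. -312.   30.]
top bench_brush 0.58 [282.5, 238.6, 46.5, 13.1] [307. 244.] [12. 43.] 79.7 [ 417. -224.   30.]
top offcut_copper 0.38 [307.2, 190.3, 7.5, 7.6] [311. 196.] [7. 6.] 90.0 [ 569. -235.   30.]
top offcut_steel 0.37 [282.7, 189.3, 7.4, 8.6] [286. 193.] [8. 7.] 90.0 [ 577. -154.   30.]
top jar 0.71 [198.7, 121.8, 37.1, 32.6] [218. 136.] [35. 22.] 53.1 [762.  65.  30.]
top flux_pot 0.87 [361.4, 228.8, 18.7, 23.6] [371. 240.] [20. 20.] 90.0 [ 429. -423.   30.]
top flux_pot 0.53 [296.3, 189.5, 6.2, 9.2] [298. 194.] [7. 7.] 90.0 [ 576. -195.   30.]
top bench_block 0.71 [384.8, 208.3, 25.8, 30.9] [398. 224.] [21. 21.] 63.4 [ 479. -510.   30.]
top tape_roll 0.79 [432.1, 216.3, 35.1, 29.6] [450. 230.] [34. 30.] 0.0 [ 460. -672.   30.]
top spool_thread 0.49 [206.1, 205.0, 14.6, 12.0] [213. 211.] [13. 10.] 18.4 [519.  75.  30.]
```

View pics/top0.png

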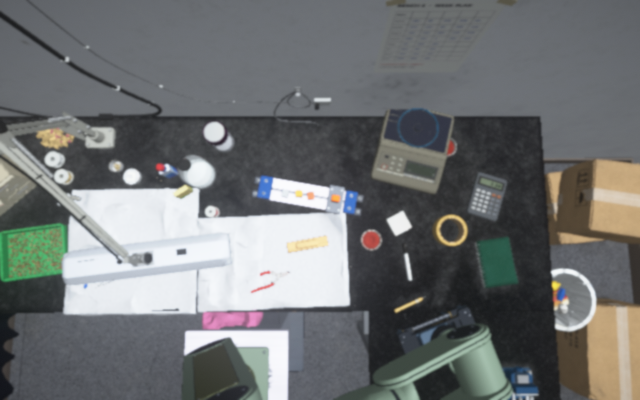

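View pics/scene0.png

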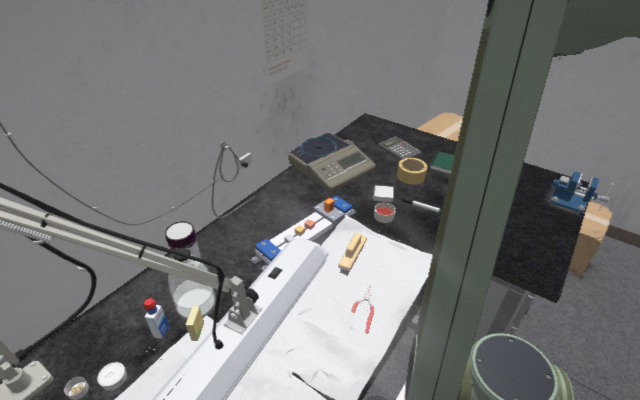

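The top view shows the bed at about px (308,195), with the carriage at its right (−y) end. The brush is at (307,244), the three offcuts lie on the bed at x px 286–311, the flux pot is at (371,240) and the lamp is on the left. Next I'll take a closer look with the wrist camera.

Run:
```python
from h import *
s=state();c=calibration("wrist");R=np.array(c["R"]);t=np.array(c["t"])
T=Ro.from_euler('xyz',s["ee_rot"],degrees=True).as_matrix()
print("cam in tool",(T.T@(-R.T@t-np.array(s["ee_pos"]))).round(1));print((R@T).round(3));print(np.array(c["mtx"]).round())
# target
def plan(pos,yaw):
    Rt=Ro.from_euler('xyz',[180,0,yaw],degrees=True)
    print((Ro.from_matrix(T).inv().apply(np.array(pos)-s["ee_pos"])/500).round(3),((Ro.from_matrix(T).inv()*Rt).as_rotvec()/.5).round(3))
plan([430,-240,330],0);plan([430,-240,330],90)
```

```text
cam in tool [  77.1    0.2 -152.2]
[[ 0.     1.    -0.001]
 [-0.963  0.    -0.271]
 [-0.271  0.001  0.963]]
[[296.   0. 323.]
 [  0. 296. 207.]
 [  0.   0.   1.]]
[ 0.632 -0.395 -0.194] [ 0.   -0.    0.73]
[ 0.632 -0.395 -0.194] [ 0.     0.    -2.412]
```

```bash
cat >> h.py <<'E'
def plan(pos,yaw,n,s=None,roll=180):
    """n equal world steps, printed as tool rows; yaw interpolated"""
    s=s or state();p0=np.array(s["ee_pos"]);r0=Ro.from_euler('xyz',s["ee_rot"],degrees=True)
    r1=Ro.from_euler('xyz',[roll,0,yaw],degrees=True);rv=(r0.inv()*r1).as_rotvec()
    out=[]
    for i in range(n):
        r=r0*Ro.from_rotvec(rv*i/n)
        out.append([[round(float(v),3) for v in r.inv().apply((np.array(pos)-p0)/n)/500],[round(float(v),3) for v in rv/n/.5]])
    for o in out: print(o)
E
python3 - <<'E'
from h import *
plan([490,-200,250],90,10)
E
```

```text
[[0.077, -0.043, -0.003], [0.0, 0.0, -0.241]]
[[0.082, -0.033, -0.003], [0.0, 0.0, -0.241]]
[[0.085, -0.023, -0.003], [0.0, 0.0, -0.241]]
[[0.087, -0.013, -0.003], [0.0, 0.0, -0.241]]
[[0.088, -0.002, -0.003], [0.0, 0.0, -0.241]]
[[0.088, 0.009, -0.003], [0.0, 0.0, -0.241]]
[[0.086, 0.019, -0.003], [0.0, 0.0, -0.241]]
[[0.083, 0.029, -0.003], [0.0, 0.0, -0.241]]
[[0.079, 0.039, -0.003], [0.0, 0.0, -0.241]]
[[0.074, 0.048, -0.003], [0.0, 0.0, -0.241]]
```

Call:
send_rows --deltas '[[[0.077, -0.043, -0.003], [0, 0, -0.24]], [[0.082, -0.033, -0.003], [0, 0, -0.24]], [[0.085, -0.023, -0.003], [0, 0, -0.24]], [[0.087, -0.013, -0.003], [0, 0, -0.24]], [[0.088, -0.002, -0.003], [0, 0, -0.24]], [[0.088, 0.009, -0.003], [0, 0, -0.24]], [[0.086, 0.019, -0.003], [0, 0, -0.24]], [[0.083, 0.029, -0.003], [0, 0, -0.24]], [[0.079, 0.039, -0.003], [0, 0, -0.24]], [[0.074, 0.048, -0.003], [0, 0, -0.24]]]'

```text
time_s: 1.65
ee_pos: [490.8, -199.2, 248.1]
ee_rot: [180.0, 0.0, 89.9]
force: [0.4, -1.2, -0.4]
gripper_width: 90.8
gripper_force: 0.0
```

Call:
send_rows --deltas '[[[0, 0, 0], [0, 0, 0]], [[0, 0, 0], [0, 0, 0]], [[0, 0, 0], [0, 0, 0]]]' --grip 0

```text
time_s: 1.95
ee_pos: [489.1, -201.4, 247.7]
ee_rot: [-180.0, 0.0, 89.6]
force: [-0.0, -0.5, 0.7]
gripper_width: 91.1
gripper_force: 0.0
```

```bash
cat > look.py <<'E'
from h import *
import sys
s=state();print(s["ee_pos"].round(1) if hasattr(s["ee_pos"],'round') else s["ee_pos"],s["ee_rot"],s["time_s"])
a=save("wrist",sys.argv[1])
H={"slide_bed":30,"carriage":45,"bench_brush":36,"offcut_brass":18,"offcut_copper":16,"offcut_steel":17}
for l in sys.argv[2:]:
    for d in trace("wrist",l)[:2]:
      m=d["pixels"].astype(np.uint8);rc=cv2.minAreaRect(np.argwhere(m)[:,::-1].astype(np.float32))
      z=H.get(l,0)+(30 if "off" in l else 0)
      cs=np.array([ray("wrist",p,z)[:2] for p in cv2.boxPoints(rc)])
      print(l,round(d["p"],2),np.round(rc[0]),np.round(rc[1]),round(rc[2],1),"ctr",ray("wrist",rc[0],z).round(1)[:2],"corners",cs.round().tolist())
E
python3 look.py w0 slide_bed carriage bench_brush offcut_brass offcut_copper offcut_steel
```

```text
[ 489.1 -201.4  247.7] [-1.79961474e+02  2.46103644e-02  8.95758817e+01] 1.95
slide_bed 0.77 [390. 182.] [ 67. 263.] 14.0 ctr [ 575.2 -197.8] corners [[492.0, -370.0], [566.0, -42.0], [641.0, -60.0], [587.0, -398.0]]
carriage 0.91 [368. 261.] [54. 35.] 10.9 ctr [ 548.1 -299.4] corners [[509.0, -317.0], [517.0, -268.0], [586.0, -283.0], [580.0, -332.0]]
bench_brush 0.81 [266. 199.] [100.  29.] 77.0 ctr [ 418.2 -217.5] corners [[391.0, -160.0], [426.0, -153.0], [448.0, -280.0], [410.0, -289.0]]
offcut_brass 0.9 [393. 182.] [19. 20.] 90.0 ctr [ 574.7 -193.4] corners [[562.0, -182.0], [586.0, -182.0], [588.0, -205.0], [563.0, -205.0]]
offcut_copper 0.94 [386. 210.] [19. 20.] 90.0 ctr [ 568.6 -228.9] corners [[556.0, -217.0], [580.0, -217.0], [582.0, -241.0], [557.0, -241.0]]
offcut_steel 0.71 [396. 145.] [23. 18.] 14.0 ctr [ 576.3 -150.3] corners [[561.0, -157.0], [565.0, -137.0], [591.0, -144.0], [588.0, -164.0]]
```

View pics/w0.png

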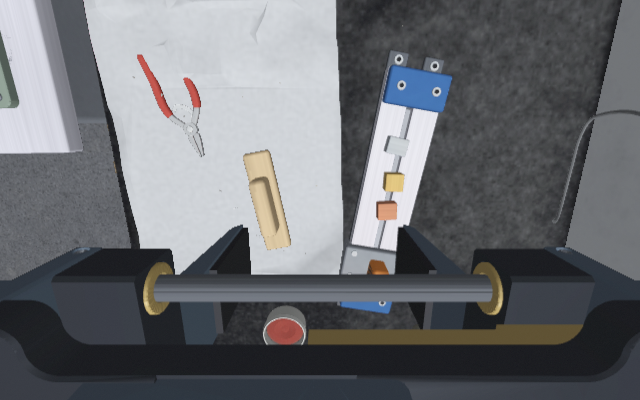

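The wrist view shows the brush block from (245,154)/(269,150) to (267,249)/(290,245). The bed slot runs from (409,110) to (381,246). Along the bed lie steel at (397,146), brass (394,182) and copper (387,211), and the plate's front edge is at about row 248.

Run:
```python
from h import *
W=lambda p,z:ray("wrist",p,z)[:2].round(1)
print("brush",[W(p,36) for p in [(245,154),(269,150),(290,245),(267,249)]])
b=[W(p,36) for p in [(245,154),(269,150),(290,245),(267,249)]];print(np.mean(b,0))
im=cv2.imread('pics/w0.png')
cv2.imwrite('pics/w0c.png',np.hstack([cv2.resize(im[50:270,330:460],None,fx=2.7,fy=2.7,interpolation=2),cv2.resize(im[140:260,230:310],(395,594),interpolation=2)]))
print("slot",W((409,110),30),W((381,246),30))
print("bed edges",W((385,112),30),W((352,246),30),W((436,112),30))
print("stop",W((384,105),30),W((443,112),30))
```

```text
brush [array([ 395.9, -160.1]), array([ 425.4, -155.5]), array([ 446.2, -279.8]), array([ 415.4, -285.3])]
[ 420.725 -220.175]
slot [ 593.3 -110.4] [ 568.2 -284.7]
bed edges [ 564.9 -112.4] [ 529.1 -284.4] [ 625.6 -112.9]
stop [ 563.3 -104.5] [ 634.  -112.9]
```

View pics/w0c.png

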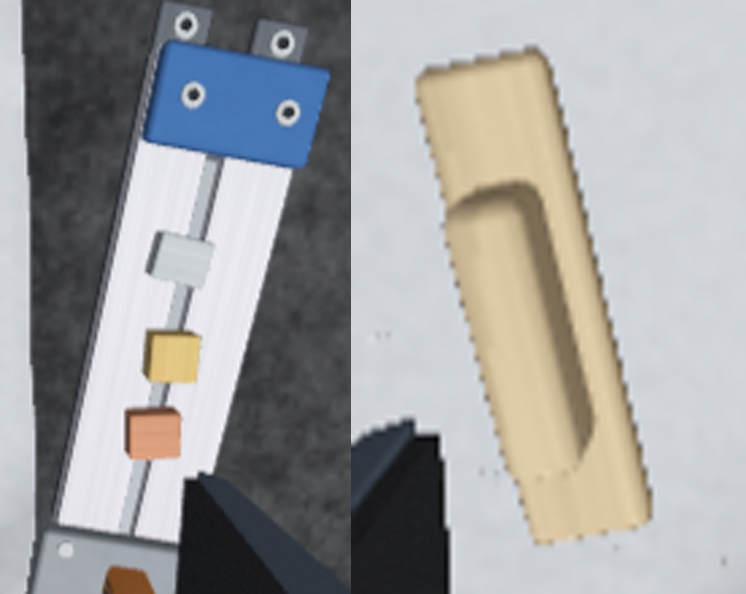

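Run:
```python
from h import *
W=lambda p,z:ray("wrist",p,z)[:2]
def yaw(a,b):d=b-a;return np.degrees(np.arctan2(-d[0],d[1])).round(2)
P={"slot":[(409.6,109.3),(377,248)],"L":[(383,105.5),(352.2,244.4)],"R":[(438,112),(409.6,224)]}
L={}
for k,(a,b) in P.items():
    A,B=W(a,30),W(b,30);L[k]=(A,B);print(k,A.round(1),B.round(1),yaw(B,A))
y=np.mean([yaw(v[1],v[0]) for v in L.values()]);ex=np.array([np.cos(np.radians(y)),np.sin(np.radians(y))]);ey=np.array([-ex[1],ex[0]])
for k,v in L.items(): print(k,"ex",(v[0]@ex).round(1),(v[1]@ex).round(1))
print("stop ey",[ (W(p,46)@ey).round(1) for p in [(383,101.9),(442.2,111.9)]])
print("plate front ey",[ (W(p,45)@ey).round(1) for p in [(347,247),(396,252)]])
print(y,ex,ey)
for n,z,p in [("steel",47,(397,146)),("brass",48,(393,182)),("cop",46,(386.5,210))]:
    q=W(p,z);print(n,q.round(1),(q@ex).round(1),(q@ey).round(1))
```

```text
slot [ 594.  -109.6] [ 562.9 -287.6] -9.91
L [ 562.2 -105.1] [ 529.3 -282.1] -10.53
R [ 628.  -112.9] [ 604.5 -253.6] -9.5
slot ex 604.0 604.2
L ex 571.9 570.2
R ex 638.1 639.3
stop ey [np.float64(-3.7), np.float64(-3.0)]
plate front ey [np.float64(-184.8), np.float64(-181.1)]
-9.979999999999999 [ 0.98486831 -0.1733044 ] [0.1733044  0.98486831]
steel [ 577.4 -151. ] 594.9 -48.7
brass [ 575.  -193.6] 599.8 -91.0
cop [ 569.4 -229.4] 600.5 -127.2
```

Run:
```python
from h import *
plan([420.7,-220.2,110],99.2,4)
```

```text
[[-0.01, -0.034, 0.069], [0.0, 0.0, -0.084]]
[[-0.008, -0.035, 0.069], [0.0, 0.0, -0.084]]
[[-0.007, -0.035, 0.069], [0.0, 0.0, -0.084]]
[[-0.005, -0.035, 0.069], [0.0, 0.0, -0.084]]
```

Call:
send_rows --deltas '[[[-0.01, -0.034, 0.069], [0, 0, -0.084]], [[-0.008, -0.035, 0.069], [0, 0, -0.084]], [[-0.007, -0.035, 0.069], [0, 0, -0.084]], [[-0.005, -0.035, 0.069], [0, 0, -0.084]], [[0, 0, 0], [0, 0, 0]], [[0, 0, 0], [0, 0, 0]], [[0, 0, 0], [0, 0, 0]]]'

```text
time_s: 3.0
ee_pos: [423.5, -220.6, 111.7]
ee_rot: [179.8, 0.2, 99.2]
force: [0.2, -0.4, 0.5]
gripper_width: 91.3
gripper_force: 0.0
```

```bash
python3 - <<'E'
from h import *
s=state();print(s["ee_pos"],s["ee_rot"],s["force"])
plan([420.7,-220.2,59],99.2,4)
E
python3 look.py w1 bench_brush
```

```text
[ 423.52480206 -220.63738073  111.72636085] [1.79772470e+02 1.67065637e-01 9.92486276e+01] [ 0.18518413 -0.42452849  0.54419901]
[[0.001, -0.001, 0.026], [0.002, 0.001, 0.0]]
[[0.001, -0.001, 0.026], [0.002, 0.001, 0.0]]
[[0.0, -0.001, 0.026], [0.002, 0.001, 0.0]]
[[0.0, -0.001, 0.026], [0.002, 0.001, 0.0]]
[ 423.5 -220.6  111.7] [1.79772470e+02 1.67065637e-01 9.92486276e+01] 3.0
bench_brush 0.64 [315. 206.] [137.  42.] 88.4 ctr [ 415.7 -208.7] corners [[391.0, -159.0], [422.0, -153.0], [444.0, -265.0], [409.0, -272.0]]
```

View pics/w1.png

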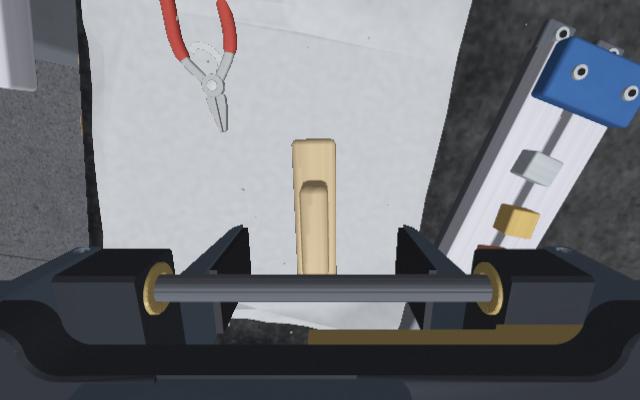

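The brush now lies between the open fingers: the ridge top runs from (314,185) to (319,272), and the block edges are at columns 293 and 335.

Run:
```python
from h import *
W=lambda p,z:ray("wrist",p,z)[:2].round(1)
print("ridge",W((313.5,184),68),W((318.5,270),68),"block",[W(p,36) for p in [(293,141),(335,141),(335,260),(297,260)]])
```

```text
ridge [ 411.9 -184.7] [ 425.3 -247.3] block [array([ 391.8, -161.2]), array([ 423. , -156.1]), array([ 439.9, -252.7]), array([ 408.3, -257.8])]
```

Call:
send_rows --deltas '[[[-0.001, -0.004, 0.026], [0.002, 0.001, -0.01]], [[-0.001, -0.004, 0.026], [0.002, 0.001, -0.01]], [[0, -0.001, 0.026], [0.002, 0.001, 0]], [[0, 0, 0.026], [0.002, 0.001, 0]], [[0, 0, 0], [0, 0, 0]], [[0, 0, 0], [0, 0, 0]]]'

```text
time_s: 3.7
ee_pos: [417.8, -221.7, 58.6]
ee_rot: [-179.8, -0.1, 99.9]
force: [0.3, -0.8, -0.5]
gripper_width: 91.2
gripper_force: 0.0
```

Call:
send_rows --deltas '[[[0, 0, 0], [0, 0, 0]], [[0, 0, 0], [0, 0, 0]], [[0, 0, 0], [0, 0, 0]], [[0, 0, 0], [0, 0, 0]], [[0, 0, 0], [0, 0, 0]], [[0, 0, 0], [0, 0, 0]], [[0, 0, 0], [0, 0, 0]], [[0, 0, 0], [0, 0, 0]]]' --grip 1 --grip_force 40

```text
time_s: 4.5
ee_pos: [416.8, -221.4, 57.7]
ee_rot: [-179.8, -0.1, 99.9]
force: [-0.6, -0.4, -0.8]
gripper_width: 30.3
gripper_force: 0.0
```

Call:
send_rows --deltas '[[[0, 0, 0], [0, 0, 0]], [[0, 0, 0], [0, 0, 0]], [[0, 0, 0], [0, 0, 0]], [[0, 0, 0], [0, 0, 0]]]'

```text
time_s: 4.9
ee_pos: [416.9, -221.4, 57.7]
ee_rot: [-179.8, -0.1, 99.9]
force: [0.5, 0.3, -0.7]
gripper_width: 19.8
gripper_force: 40.0
```

Run:
```python
from h import *
s=state();print(s["ee_pos"],s["force"],s["gripper_width"],s["gripper_force"])
# sweep start: brush centre in bed coords (-50, 30)
ex=np.array([np.cos(np.radians(-10)),np.sin(np.radians(-10))]);ey=np.array([-ex[1],ex[0]])
for x in (-52,60): print(x,(ex*(604.5+x)+ey*(-118.4+30)).round(1))
st=ex*(604.5-52)+ey*(-88.4)
s2=dict(s);p=list(s["ee_pos"]);p[2]+=75;s2["ee_pos"]=p
plan([*st,p[2]],80,6,s2)
```

```text
[ 416.8669324  -221.44178081   57.73050824] [ 0.47290424  0.30094173 -0.69857742] 19.753966251173996 39.99789118766785
-52 [ 528.8 -183. ]
60 [ 639.1 -202.4]
[[0.006, 0.039, -0.0], [-0.001, -0.0, 0.116]]
[[0.008, 0.039, -0.0], [-0.001, -0.0, 0.116]]
[[0.011, 0.038, -0.0], [-0.001, -0.0, 0.116]]
[[0.013, 0.037, -0.0], [-0.001, -0.0, 0.116]]
[[0.015, 0.036, -0.0], [-0.001, -0.0, 0.116]]
[[0.017, 0.036, -0.0], [-0.001, -0.0, 0.116]]
```

Call:
send_rows --deltas '[[[0, 0, -0.05], [0, 0, 0]], [[0, 0, -0.05], [0, 0, 0]], [[0, 0, -0.05], [0, 0, 0]], [[0.006, 0.039, 0], [0, 0, 0.116]], [[0.008, 0.039, 0], [0, 0, 0.116]], [[0.011, 0.038, 0], [0, 0, 0.116]], [[0.013, 0.037, 0], [0, 0, 0.116]], [[0.015, 0.036, 0], [0, 0, 0.116]], [[0.017, 0.036, 0], [0, 0, 0.116]], [[0, 0, 0], [0, 0, 0]]]'

```text
time_s: 5.9
ee_pos: [531.1, -182.7, 132.0]
ee_rot: [-179.8, -0.0, 80.0]
force: [-1.0, 0.2, -1.4]
gripper_width: 19.9
gripper_force: 40.0
```

Call:
send_rows --deltas '[[[0, 0, 0], [0, 0, 0]], [[0, 0, 0], [0, 0, 0]]]'

```text
time_s: 6.1
ee_pos: [528.0, -183.3, 132.0]
ee_rot: [-179.7, -0.0, 79.9]
force: [-1.0, 0.3, -0.8]
gripper_width: 20.0
gripper_force: 40.0
```

```bash
python3 look.py w2 slide_bed offcut_brass offcut_copper offcut_steel
python3 - <<'E'
from h import *
plan([528.8,-183,90],80,4)
E
```

```text
[ 528.  -183.3  132. ] [-1.79650936e+02 -2.77322833e-02  7.99373900e+01] 6.1
slide_bed 0.6 [387. 140.] [ 97. 214.] 1.6 ctr [ 592.9 -130.8] corners [[535.0, -218.0], [568.0, -44.0], [641.0, -59.0], [623.0, -236.0]]
offcut_brass 0.69 [380. 218.] [30. 29.] 84.8 ctr [ 576.3 -191.7] corners [[565.0, -178.0], [589.0, -180.0], [588.0, -206.0], [564.0, -204.0]]
offcut_copper 0.69 [377. 244.] [ 7. 24.] 90.0 ctr [ 570.9 -216. ] corners [[561.0, -211.0], [582.0, -215.0], [581.0, -221.0], [560.0, -217.0]]
offcut_copper 0.61 [322. 236.] [184.  57.] 90.0 ctr [ 525.7 -200. ] corners [[517.0, -120.0], [562.0, -127.0], [536.0, -296.0], [483.0, -287.0]]
offcut_steel 0.83 [376. 168.] [25. 33.] 90.0 ctr [ 578.1 -149.9] corners [[566.0, -138.0], [592.0, -142.0], [590.0, -162.0], [564.0, -158.0]]
[[0.0, 0.0, 0.021], [-0.002, -0.0, -0.001]]
[[0.0, 0.0, 0.021], [-0.002, -0.0, -0.001]]
[[0.0, 0.0, 0.021], [-0.002, -0.0, -0.001]]
[[0.0, 0.0, 0.021], [-0.002, -0.0, -0.001]]
```

View pics/w2.png

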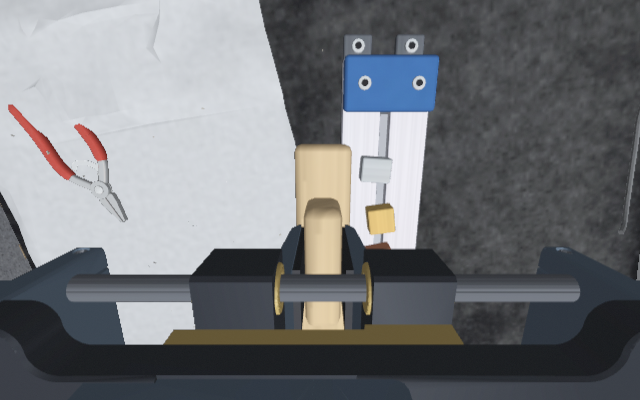

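The brush at (323,230) is parallel to the bed and covers the three offcuts lengthwise, so I'll lower it and sweep away from the robot.

Call:
send_rows --deltas '[[[0, 0, 0.021], [0, 0, 0]], [[0, 0, 0.021], [0, 0, 0]], [[0, 0, 0.021], [0, 0, 0]], [[0, 0, 0.021], [0, 0, 0]], [[0, 0, 0], [0, 0, 0]], [[0, 0, 0], [0, 0, 0]]]'

```text
time_s: 6.95
ee_pos: [529.0, -183.2, 89.8]
ee_rot: [-179.7, -0.0, 79.9]
force: [0.0, -0.5, -2.0]
gripper_width: 19.7
gripper_force: 40.0
```

Call:
send_rows --deltas '[[[0, 0.016, 0], [0, 0, 0]], [[0, 0.016, 0], [0, 0, 0]], [[0, 0.016, 0], [0, 0, 0]], [[0, 0.016, 0], [0, 0, 0]], [[0, 0.016, 0], [0, 0, 0]], [[0, 0.016, 0], [0, 0, 0]], [[0, 0.016, 0], [0, 0, 0]]]'

```text
time_s: 7.65
ee_pos: [584.7, -193.1, 90.0]
ee_rot: [-179.7, -0.0, 79.9]
force: [-1.0, -0.1, 0.6]
gripper_width: 19.6
gripper_force: 40.0
```

Call:
send_rows --deltas '[[[0, 0.016, 0], [0, 0, 0]], [[0, 0.016, 0], [0, 0, 0]], [[0, 0.016, 0], [0, 0, 0]], [[0, 0.016, 0], [0, 0, 0]], [[0, 0.016, 0], [0, 0, 0]], [[0, 0.016, 0], [0, 0, 0]], [[0, 0.016, 0], [0, 0, 0]], [[0, 0.01, 0], [0, 0, 0]], [[0, 0, 0], [0, 0, 0]], [[0, 0, 0], [0, 0, 0]]]'

```text
time_s: 8.65
ee_pos: [644.0, -203.6, 89.6]
ee_rot: [-179.7, -0.0, 79.9]
force: [-0.5, -0.4, -0.9]
gripper_width: 19.7
gripper_force: 40.0
```

Call:
send_rows --deltas '[[[0, 0, -0.04], [0, 0, 0]], [[0, 0, -0.06], [0, 0, 0]], [[0, -0.04, -0.06], [0, 0, 0]], [[0, -0.07, 0], [0, 0, 0]], [[0, -0.07, 0], [0, 0, 0]], [[0, -0.07, 0], [0, 0, 0]], [[0, 0, 0], [0, 0, 0]], [[0, 0, 0], [0, 0, 0]], [[0, 0, 0], [0, 0, 0]]]'

```text
time_s: 9.55
ee_pos: [522.5, -182.2, 170.8]
ee_rot: [-179.8, -0.0, 79.9]
force: [-0.1, -0.1, -0.9]
gripper_width: 19.7
gripper_force: 40.0
```

```bash
python3 look.py w3 slide_bed offcut_brass offcut_copper offcut_steel
```

```text
[ 522.5 -182.2  170.8] [-1.79845797e+02 -1.38893224e-02  7.99151114e+01] 9.55
slide_bed 0.97 [382. 147.] [ 83. 204.] 3.1 ctr [ 588.5 -138. ] corners [[527.0, -233.0], [568.0, -42.0], [640.0, -59.0], [613.0, -254.0]]
offcut_brass 0.87 [444. 200.] [23. 26.] 90.0 ctr [ 637.7 -196.8] corners [[626.0, -183.0], [651.0, -188.0], [649.0, -210.0], [625.0, -206.0]]
offcut_copper 0.96 [440. 233.] [22. 26.] 90.0 ctr [ 632.1 -230.1] corners [[620.0, -216.0], [645.0, -221.0], [644.0, -244.0], [618.0, -240.0]]
offcut_steel 0.84 [450. 158.] [21. 31.] 90.0 ctr [ 646.2 -156.9] corners [[633.0, -145.0], [661.0, -150.0], [660.0, -169.0], [631.0, -164.0]]
```

View pics/w3.png

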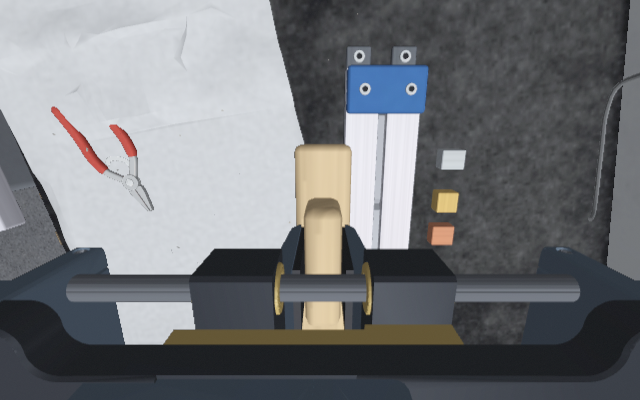

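All three offcuts lie on the worktop beyond the bed at (453,159), (445,201) and (442,234), and the bed top is clear. A mark shows in the slot at about (377,206). I'll return the brush to its spot.

Run:
```python
from h import *
W=lambda p,z:ray("wrist",p,z)[:2]
ey=np.array([np.sin(np.radians(10)),np.cos(np.radians(10))])
for z in (18,24,30):print("mark bed y",W((377,206),z)@ey+118.4, "stop",W((385,112),46)@ey+118.4)
plan([416.9,-221.4,90],99.9,7)
```

```text
mark bed y 21.604357285264626 stop 116.09956202076259
mark bed y 23.275974402590123 stop 116.09956202076259
mark bed y 24.947591519915647 stop 116.09956202076259
[[-0.016, -0.028, 0.023], [-0.001, -0.0, -0.1]]
[[-0.015, -0.028, 0.023], [-0.001, -0.0, -0.1]]
[[-0.014, -0.029, 0.023], [-0.001, -0.0, -0.1]]
[[-0.012, -0.03, 0.023], [-0.001, -0.0, -0.1]]
[[-0.011, -0.03, 0.023], [-0.001, -0.0, -0.1]]
[[-0.009, -0.031, 0.023], [-0.001, -0.0, -0.1]]
[[-0.007, -0.031, 0.023], [-0.001, -0.0, -0.1]]
```

Call:
send_rows --deltas '[[[-0.016, -0.028, 0.023], [0, 0, -0.1]], [[-0.015, -0.028, 0.023], [0, 0, -0.1]], [[-0.014, -0.029, 0.023], [0, 0, -0.1]], [[-0.012, -0.03, 0.023], [0, 0, -0.1]], [[-0.011, -0.03, 0.023], [0, 0, -0.1]], [[-0.009, -0.031, 0.023], [0, 0, -0.1]], [[-0.007, -0.031, 0.023], [0, 0, -0.1]], [[0, 0, 0], [0, 0, 0]], [[0, 0, 0], [0, 0, 0]], [[0, 0, 0], [0, 0, 0]]]'

```text
time_s: 10.8
ee_pos: [417.6, -221.6, 90.9]
ee_rot: [-179.9, -0.0, 99.9]
force: [0.4, -0.2, -0.7]
gripper_width: 19.8
gripper_force: 40.0
```

Call:
send_rows --deltas '[[[0, 0, 0.03], [0, 0, 0]], [[0, 0, 0.02], [0, 0, 0]], [[0, 0, 0.006], [0, 0, 0]], [[0, 0, 0.004], [0, 0, 0]], [[0, 0, 0], [0, 0, 0]], [[0, 0, 0], [0, 0, 0]]]'

```text
time_s: 11.4
ee_pos: [416.3, -221.4, 60.6]
ee_rot: [-179.8, -0.1, 100.0]
force: [-0.5, -0.7, -1.0]
gripper_width: 19.4
gripper_force: 40.0
```

Call:
send_rows --deltas '[[[0, 0, 0.003], [0, 0, 0]], [[0, 0, 0.002], [0, 0, 0]], [[0, 0, 0], [0, 0, 0]], [[0, 0, 0], [0, 0, 0]]]'

```text
time_s: 11.8
ee_pos: [415.9, -221.3, 57.8]
ee_rot: [-179.8, -0.1, 100.0]
force: [0.3, 0.6, -1.1]
gripper_width: 19.9
gripper_force: 40.0
```

Call:
send_rows --deltas '[[[0, 0, 0.001], [0, 0, 0]], [[0, 0, 0], [0, 0, 0]], [[0, 0, 0], [0, 0, 0]]]'

```text
time_s: 12.1
ee_pos: [416.0, -221.3, 57.7]
ee_rot: [-179.8, -0.1, 100.0]
force: [-2.0, 0.9, 5.2]
gripper_width: 19.8
gripper_force: 40.0
```

Call:
send_rows --deltas '[[[0, 0, 0], [0, 0, 0]], [[0, 0, 0], [0, 0, 0]], [[0, 0, 0], [0, 0, 0]], [[0, 0, 0], [0, 0, 0]], [[0, 0, 0], [0, 0, 0]], [[0, 0, 0], [0, 0, 0]]]' --grip 0.3

```text
time_s: 12.7
ee_pos: [416.0, -221.3, 57.2]
ee_rot: [-179.8, -0.1, 100.0]
force: [-0.1, -0.4, 1.6]
gripper_width: 63.5
gripper_force: 0.0
```

Run:
```python
from h import *
s=state();print(s["ee_pos"],s["force"],s["gripper_width"])
ex=np.array([np.cos(np.radians(-10)),np.sin(np.radians(-10))]);ey=np.array([-ex[1],ex[0]])
g=ex*604.5+ey*(-118.4-88.6);print("post",g)
s2=dict(s);p=list(s["ee_pos"]);p[2]+=100;s2["ee_pos"]=p
plan([*g,p[2]],80,6,s2)
```

```text
[ 415.95328949 -221.28459809   57.21797716] [-0.06400964 -0.38512803  1.61989071] 63.46563743964807
post [ 559.37111392 -308.82552827]
[[-0.037, 0.042, -0.0], [-0.001, -0.0, 0.116]]
[[-0.035, 0.044, -0.0], [-0.001, -0.0, 0.116]]
[[-0.032, 0.046, -0.0], [-0.001, -0.0, 0.116]]
[[-0.029, 0.048, -0.0], [-0.001, -0.0, 0.116]]
[[-0.026, 0.049, -0.0], [-0.001, -0.0, 0.116]]
[[-0.023, 0.051, -0.0], [-0.001, -0.0, 0.116]]
```

Call:
send_rows --deltas '[[[0, 0, -0.04], [0, 0, 0]], [[0, 0, -0.08], [0, 0, 0]], [[0, 0, -0.08], [0, 0, 0]], [[-0.037, 0.042, 0], [0, 0, 0.116]], [[-0.035, 0.044, 0], [0, 0, 0.116]], [[-0.032, 0.046, 0], [0, 0, 0.116]], [[-0.029, 0.048, 0], [0, 0, 0.116]], [[-0.026, 0.049, 0], [0, 0, 0.116]], [[-0.023, 0.051, 0], [0, 0, 0.116]], [[0, 0, 0], [0, 0, 0]]]' --grip 0.1

```text
time_s: 13.7
ee_pos: [562.3, -310.3, 155.8]
ee_rot: [-179.9, 0.0, 80.0]
force: [0.2, 0.9, 0.5]
gripper_width: 82.0
gripper_force: 0.0
```

Call:
send_rows --deltas '[[[0, 0, 0], [0, 0, 0]], [[0, 0, 0], [0, 0, 0]], [[0, 0, 0], [0, 0, 0]]]'

```text
time_s: 14.0
ee_pos: [558.8, -308.2, 156.7]
ee_rot: [-179.7, -0.0, 80.0]
force: [0.5, 0.5, -0.0]
gripper_width: 82.1
gripper_force: 0.0
```

```bash
python3 look.py w4 carriage bench_brush
```

```text
[ 558.8 -308.2  156.7] [-1.79711693e+02 -3.86306283e-02  8.00475775e+01] 14.0
carriage 0.94 [321. 207.] [92. 56.] 0.0 ctr [ 558.1 -306.1] corners [[510.0, -326.0], [522.0, -273.0], [604.0, -287.0], [596.0, -341.0]]
carriage 0.35 [148. 138.] [155.  61.] 64.3 ctr [ 420.2 -219.1] corners [[385.0, -166.0], [437.0, -155.0], [459.0, -277.0], [401.0, -293.0]]
bench_brush 0.85 [148. 138.] [154.  62.] 64.6 ctr [ 415.4 -218.6] corners [[379.0, -164.0], [433.0, -153.0], [455.0, -279.0], [394.0, -295.0]]
```

View pics/w4.png

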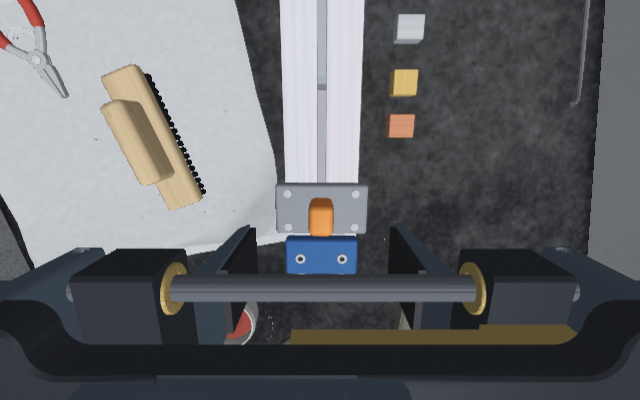

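The brush stands on its bristles at (150,140). The plate spans cols 277–367 and rows 184–234, the post is at (321,216) between the fingers, and the slot mark is at (322,87).

Run:
```python
from h import *
a=np.radians(-10);ex=np.array([np.cos(a),np.sin(a)]);ey=np.array([-ex[1],ex[0]])
B=lambda p,z:(lambda q:(round(q@ex-604.5,1),round(q@ey+118.4,1)))(ray("wrist",p,z)[:2])
print("plate",B((277,184),45),B((367,184),45),B((366,234),45),B((276,234),45))
print("post",B((310,198),81),B((332,198),81),B((321,236),58))
print("mark",B((322,87),22),B((322,87),28),"slot",B((322,170),28))
s=state();q=np.array(s["ee_pos"])[:2];print("tcp",q@ex-604.5,q@ey+118.4,proj("wrist",[*q,81]))
```

```text
plate (np.float64(-41.5), np.float64(-64.6)) (np.float64(40.2), np.float64(-64.5)) (np.float64(41.2), np.float64(-112.8)) (np.float64(-44.4), np.float64(-113.0))
post (np.float64(-9.9), np.float64(-68.7)) (np.float64(7.5), np.float64(-68.6)) (np.float64(-1.4), np.float64(-109.9))
mark (np.float64(-0.8), np.float64(20.0)) (np.float64(-0.8), np.float64(19.4)) slot (np.float64(-0.7), np.float64(-54.4))
tcp -0.14579116662253 -88.23651131096125 [322.31070229 221.43326302]
```

Call:
send_rows --deltas '[[[0, -0.001, 0.06], [0, 0, 0]], [[0, -0.001, 0.06], [0, 0, 0]], [[0, 0, 0.04], [0, 0, 0]], [[0, 0, 0.016], [0, 0, 0]], [[0, 0, 0], [0, 0, 0]], [[0, 0, 0], [0, 0, 0]], [[0, 0, 0], [0, 0, 0]]]'

```text
time_s: 14.85
ee_pos: [559.2, -308.9, 70.1]
ee_rot: [-179.9, 0.0, 80.0]
force: [1.1, -0.5, 0.1]
gripper_width: 82.1
gripper_force: 0.0
```

Call:
send_rows --deltas '[[[0, 0, 0], [0, 0, 0]], [[0, 0, 0], [0, 0, 0]], [[0, 0, 0], [0, 0, 0]], [[0, 0, 0], [0, 0, 0]], [[0, 0, 0], [0, 0, 0]], [[0, 0, 0], [0, 0, 0]], [[0, 0, 0], [0, 0, 0]], [[0, 0, 0], [0, 0, 0]], [[0, 0, 0], [0, 0, 0]], [[0, 0, 0], [0, 0, 0]]]' --grip 1 --grip_force 30

```text
time_s: 15.85
ee_pos: [556.8, -308.1, 68.4]
ee_rot: [-179.6, -0.1, 80.0]
force: [-4.9, 0.9, 3.1]
gripper_width: 19.7
gripper_force: 30.0
```

Call:
send_rows --deltas '[[[0, 0, 0], [0, 0, 0]], [[0, 0, 0], [0, 0, 0]], [[0, 0, 0], [0, 0, 0]]]'

```text
time_s: 16.15
ee_pos: [556.9, -308.2, 68.5]
ee_rot: [-179.6, -0.1, 80.0]
force: [-4.7, -0.1, 2.8]
gripper_width: 19.8
gripper_force: 30.0
```

Call:
send_rows --deltas '[[[0, -0.001, 0], [0, 0, 0]], [[0.005, 0, 0], [0, 0, 0]], [[0.01, 0, 0], [0, 0, 0]], [[0.015, 0, 0], [0, 0, 0]], [[0.015, 0, 0], [0, 0, 0]], [[0.015, 0, 0], [0, 0, 0]]]'

```text
time_s: 16.75
ee_pos: [561.7, -281.0, 68.4]
ee_rot: [-179.7, 0.2, 80.1]
force: [-6.4, -8.0, 1.0]
gripper_width: 19.7
gripper_force: 30.0
```

Call:
send_rows --deltas '[[[0.015, 0, 0], [0, 0, 0]], [[0.015, 0, 0], [0, 0, 0]], [[0.015, 0, 0], [0, 0, 0]], [[0.015, 0, 0], [0, 0, 0]], [[0.01, 0, 0], [0, 0, 0]], [[0.005, 0, 0], [0, 0, 0]], [[0, 0, 0], [0, 0, 0]]]'

```text
time_s: 17.45
ee_pos: [568.7, -242.1, 68.5]
ee_rot: [-179.7, 0.0, 80.0]
force: [-4.6, -0.7, 1.0]
gripper_width: 20.0
gripper_force: 30.0
```

```bash
cat > st.py <<'E'
from h import *
s=state();a=np.radians(-10);ex=np.array([np.cos(a),np.sin(a)]);ey=np.array([-ex[1],ex[0]]);q=np.array(s["ee_pos"]);f=np.array(s["force"])
print("t",s["time_s"],"bed",round(q[:2]@ex-604.5,2),round(q[:2]@ey+118.4,2),round(q[2],1),"f",round(f[:2]@ex,2),round(f[:2]@ey,2),round(f[2],2),"yaw",round(s["ee_rot"][2],2),"w",round(s["gripper_width"],1))
E
python3 st.py
```

```text
t 17.45 bed -2.44 -21.32 68.5 f -4.41 -1.5 1.04 yaw 80.03 w 20.0
```

Call:
send_rows --deltas '[[[0.004, -0.002, 0], [0, 0, 0]], [[0.004, 0, 0], [0, 0, 0]], [[0.004, 0, 0], [0, 0, 0]], [[0.004, 0, 0], [0, 0, 0]]]'

```text
time_s: 17.85
ee_pos: [569.9, -235.2, 68.5]
ee_rot: [-179.8, 0.1, 80.0]
force: [-3.3, -3.7, -0.1]
gripper_width: 19.4
gripper_force: 30.0
```

Call:
send_rows --deltas '[[[0.004, 0, 0], [0, 0, 0]]]'

```text
time_s: 17.95
ee_pos: [570.2, -233.3, 68.5]
ee_rot: [-179.8, 0.1, 80.0]
force: [-2.5, -4.0, -0.5]
gripper_width: 19.9
gripper_force: 30.0
```

Call:
send_rows --deltas '[[[0.004, 0, 0], [0, 0, 0]]]'

```text
time_s: 18.05
ee_pos: [570.6, -231.3, 68.5]
ee_rot: [-179.8, 0.1, 80.0]
force: [-3.7, -5.6, 0.7]
gripper_width: 20.0
gripper_force: 30.0
```

Call:
send_rows --deltas '[[[0.004, 0, 0], [0, 0, 0]]]'

```text
time_s: 18.15
ee_pos: [570.9, -229.3, 68.5]
ee_rot: [-179.8, 0.1, 80.0]
force: [-2.4, -5.7, 0.1]
gripper_width: 20.1
gripper_force: 30.0
```

Call:
send_rows --deltas '[[[0.004, 0, 0], [0, 0, 0]]]'

```text
time_s: 18.25
ee_pos: [571.3, -227.3, 68.5]
ee_rot: [-179.8, 0.1, 80.0]
force: [-3.2, -5.6, -0.5]
gripper_width: 19.9
gripper_force: 30.0
```

Call:
send_rows --deltas '[[[0.004, 0, 0], [0, 0, 0]]]'

```text
time_s: 18.35
ee_pos: [571.6, -225.4, 68.5]
ee_rot: [-179.8, 0.1, 80.0]
force: [-3.0, -4.8, 0.5]
gripper_width: 19.6
gripper_force: 30.0
```

```bash
python3 st.py
```

```text
t 18.35 bed -2.43 -4.28 68.5 f -2.09 -5.2 0.52 yaw 80.04 w 19.6
```

Call:
send_rows --deltas '[[[0.003, 0, 0], [0, 0, 0]], [[0.003, 0, 0], [0, 0, 0]]]'

```text
time_s: 18.55
ee_pos: [572.2, -222.3, 68.5]
ee_rot: [-179.8, 0.1, 80.0]
force: [-3.0, -5.0, -0.3]
gripper_width: 19.5
gripper_force: 30.0
```

Call:
send_rows --deltas '[[[0.003, 0, 0], [0, 0, 0]], [[0.003, 0, 0], [0, 0, 0]]]'

```text
time_s: 18.75
ee_pos: [572.7, -219.2, 68.5]
ee_rot: [-179.8, 0.1, 80.0]
force: [-2.5, -4.4, -0.2]
gripper_width: 19.7
gripper_force: 30.0
```

Call:
send_rows --deltas '[[[0.003, 0, 0], [0, 0, 0]], [[0.003, 0, 0], [0, 0, 0]]]'

```text
time_s: 18.95
ee_pos: [573.3, -216.0, 68.5]
ee_rot: [-179.8, 0.1, 80.0]
force: [-2.5, -4.8, -0.1]
gripper_width: 20.1
gripper_force: 30.0
```

Call:
send_rows --deltas '[[[0.003, 0, 0], [0, 0, 0]], [[0.003, 0, 0], [0, 0, 0]]]'

```text
time_s: 19.15
ee_pos: [573.9, -212.6, 68.5]
ee_rot: [-179.8, 0.0, 80.0]
force: [-2.1, -3.6, -1.6]
gripper_width: 19.7
gripper_force: 30.0
```

Call:
send_rows --deltas '[[[0.003, 0, 0], [0, 0, 0]], [[0.003, 0, 0], [0, 0, 0]]]'

```text
time_s: 19.35
ee_pos: [574.5, -209.3, 68.5]
ee_rot: [-179.8, -0.0, 80.0]
force: [-0.7, -3.5, -1.9]
gripper_width: 19.7
gripper_force: 30.0
```

```bash
python3 st.py
```

```text
t 19.35 bed -2.41 12.06 68.5 f -0.1 -3.53 -1.85 yaw 80.03 w 19.7
```

Call:
send_rows --deltas '[[[0.002, 0, 0], [0, 0, 0]], [[0.002, 0, 0], [0, 0, 0]]]'

```text
time_s: 19.55
ee_pos: [574.9, -206.9, 68.5]
ee_rot: [-179.8, -0.0, 80.0]
force: [-0.6, -2.8, -2.7]
gripper_width: 19.7
gripper_force: 30.0
```

Call:
send_rows --deltas '[[[0.002, 0, 0], [0, 0, 0]]]'

```text
time_s: 19.65
ee_pos: [575.1, -205.9, 68.5]
ee_rot: [-179.8, -0.0, 80.0]
force: [-0.3, -2.3, -2.2]
gripper_width: 20.0
gripper_force: 30.0
```

Call:
send_rows --deltas '[[[0.002, 0, 0], [0, 0, 0]]]'

```text
time_s: 19.75
ee_pos: [575.2, -205.0, 68.5]
ee_rot: [-179.8, -0.0, 80.0]
force: [0.0, -2.4, -3.6]
gripper_width: 19.6
gripper_force: 30.0
```

Call:
send_rows --deltas '[[[0.002, 0, 0], [0, 0, 0]]]'

```text
time_s: 19.85
ee_pos: [575.4, -204.1, 68.5]
ee_rot: [-179.8, -0.0, 80.0]
force: [1.0, -2.4, -3.7]
gripper_width: 20.0
gripper_force: 30.0
```

```bash
python3 st.py
```

```text
t 19.85 bed -2.41 17.33 68.5 f 1.38 -2.17 -3.67 yaw 80.03 w 20.0
```

Call:
send_rows --deltas '[[[0.002, 0, 0], [0, 0, 0]]]'

```text
time_s: 19.95
ee_pos: [575.6, -203.1, 68.5]
ee_rot: [-179.8, -0.0, 80.0]
force: [0.9, -2.7, -5.3]
gripper_width: 19.8
gripper_force: 30.0
```

Call:
send_rows --deltas '[[[0.002, 0, 0], [0, 0, 0]]]'

```text
time_s: 20.05
ee_pos: [575.8, -202.0, 68.5]
ee_rot: [-179.8, -0.1, 80.0]
force: [1.4, -2.7, -4.6]
gripper_width: 20.0
gripper_force: 30.0
```

Call:
send_rows --deltas '[[[0.002, 0, 0], [0, 0, 0]]]'

```text
time_s: 20.15
ee_pos: [576.0, -200.8, 68.5]
ee_rot: [-179.8, -0.1, 80.0]
force: [2.1, -0.6, -5.2]
gripper_width: 20.1
gripper_force: 30.0
```

Call:
send_rows --deltas '[[[0.002, 0, 0], [0, 0, 0]]]'

```text
time_s: 20.25
ee_pos: [576.2, -199.6, 68.5]
ee_rot: [-179.8, -0.1, 80.0]
force: [2.0, -0.0, -4.9]
gripper_width: 19.7
gripper_force: 30.0
```

Call:
send_rows --deltas '[[[0.002, 0, 0], [0, 0, 0]]]'

```text
time_s: 20.35
ee_pos: [576.4, -198.8, 68.5]
ee_rot: [-179.8, -0.1, 80.0]
force: [2.8, -1.0, -5.9]
gripper_width: 19.6
gripper_force: 30.0
```

Call:
send_rows --deltas '[[[0.002, 0, 0], [0, 0, 0]]]'

```text
time_s: 20.45
ee_pos: [576.5, -198.0, 68.5]
ee_rot: [-179.8, -0.1, 80.0]
force: [2.0, 0.3, -6.6]
gripper_width: 20.1
gripper_force: 30.0
```

```bash
python3 st.py
```

```text
t 20.45 bed -2.39 23.5 68.5 f 1.89 0.63 -6.62 yaw 80.03 w 20.1
```

Call:
send_rows --deltas '[[[0.002, 0, 0.001], [0, 0, 0]]]'

```text
time_s: 20.55
ee_pos: [576.6, -197.4, 68.5]
ee_rot: [-179.8, -0.0, 80.0]
force: [1.0, -2.0, -1.1]
gripper_width: 20.0
gripper_force: 30.0
```

Call:
send_rows --deltas '[[[0.002, 0, 0], [0, 0, 0]]]'

```text
time_s: 20.65
ee_pos: [576.6, -197.2, 68.5]
ee_rot: [-179.8, 0.1, 80.1]
force: [0.8, -5.4, -4.2]
gripper_width: 19.6
gripper_force: 30.0
```

Call:
send_rows --deltas '[[[0.002, 0, 0], [0, 0, 0]]]'

```text
time_s: 20.75
ee_pos: [576.7, -196.9, 68.5]
ee_rot: [-179.8, 0.1, 80.1]
force: [0.4, -8.2, -4.5]
gripper_width: 19.5
gripper_force: 30.0
```

Call:
send_rows --deltas '[[[0.002, 0, 0], [0, 0, 0]]]'

```text
time_s: 20.85
ee_pos: [576.7, -196.7, 68.5]
ee_rot: [-179.8, 0.2, 80.1]
force: [-0.3, -11.0, -4.5]
gripper_width: 19.7
gripper_force: 30.0
```

```bash
python3 st.py
```

```text
t 20.85 bed -2.36 24.86 68.5 f 1.62 -10.83 -4.45 yaw 80.09 w 19.7
```

The click is clear: the force swung from a forward pull to strong resistance near bed y = 24–25. Now I'll take the load off.

Call:
send_rows --deltas '[[[-0.002, 0, 0], [0, 0, 0]]]'

```text
time_s: 20.95
ee_pos: [576.7, -196.9, 68.5]
ee_rot: [-179.8, 0.1, 80.0]
force: [0.9, -3.2, -3.7]
gripper_width: 20.0
gripper_force: 30.0
```

Call:
send_rows --deltas '[[[-0.002, 0, 0.001], [0, 0, 0]]]'

```text
time_s: 21.05
ee_pos: [576.7, -197.0, 68.5]
ee_rot: [-179.8, 0.0, 80.0]
force: [0.2, -0.7, 3.7]
gripper_width: 20.1
gripper_force: 30.0
```

Call:
send_rows --deltas '[[[-0.002, 0, 0], [0, 0, 0]], [[0, 0, 0], [0, 0, 0]], [[0, 0, 0], [0, 0, 0]]]'

```text
time_s: 21.35
ee_pos: [576.6, -197.2, 68.4]
ee_rot: [-179.8, -0.0, 80.0]
force: [0.6, 0.4, 5.4]
gripper_width: 19.9
gripper_force: 30.0
```

```bash
python3 st.py
```

```text
t 21.35 bed -2.38 24.33 68.4 f 0.57 0.52 5.36 yaw 80.04 w 19.9
```

Call:
send_rows --deltas '[[[-0.002, 0, 0], [0, 0, 0]], [[0, 0, 0], [0, 0, 0]]]'

```text
time_s: 21.55
ee_pos: [576.6, -197.5, 68.4]
ee_rot: [-179.8, -0.1, 80.0]
force: [1.2, 2.7, 5.6]
gripper_width: 20.1
gripper_force: 30.0
```

Call:
send_rows --deltas '[[[-0.002, 0, 0], [0, 0, 0]], [[0, 0, 0], [0, 0, 0]]]'

```text
time_s: 21.75
ee_pos: [576.5, -197.7, 68.4]
ee_rot: [-179.8, -0.2, 80.0]
force: [1.2, 5.3, 6.6]
gripper_width: 19.8
gripper_force: 30.0
```

```bash
python3 st.py
```

```text
t 21.75 bed -2.39 23.77 68.4 f 0.23 5.45 6.6 yaw 80.0 w 19.8
```

The notch also resists when I pull back, so the centre is at about 24.2–24.3. I'll return to the middle.

Call:
send_rows --deltas '[[[0.002, 0, 0], [0, 0, 0]], [[0.002, 0, 0], [0, 0, 0]], [[0, 0, 0], [0, 0, 0]], [[0, 0, 0], [0, 0, 0]], [[0, 0, 0], [0, 0, 0]], [[0, 0, 0], [0, 0, 0]]]'

```text
time_s: 22.35
ee_pos: [576.6, -197.4, 68.4]
ee_rot: [-179.8, -0.0, 80.0]
force: [-0.5, -0.5, 5.4]
gripper_width: 19.9
gripper_force: 30.0
```

```bash
python3 st.py
python3 - <<'E'
from h import *
a=save("scene","s9");b=save("top","t9")
cv2.imwrite('pics/f9.png',np.hstack([cv2.resize(a[120:300,200:440],(480,360),interpolation=2),cv2.resize(b[160:270,240:340],(320,360),interpolation=2)])[:,:,::-1])
E
```

```text
t 22.35 bed -2.37 24.13 68.4 f -0.42 -0.59 5.36 yaw 80.04 w 19.9
```

View pics/f9.png

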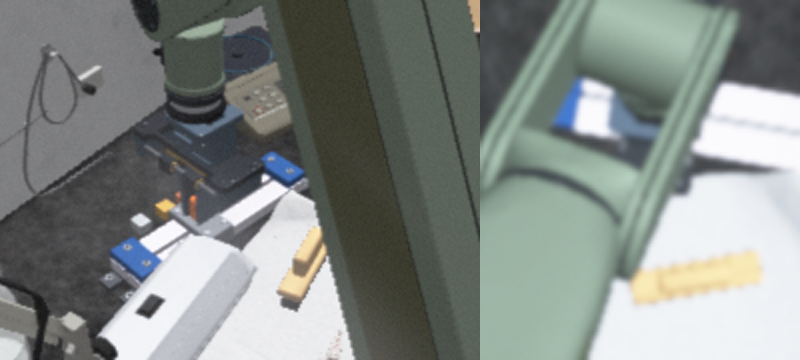

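The brush stands at (305,262), the offcuts lie on the worktop beside the bed at (140,222) and (165,210), and the carriage is held mid-bed with almost no load along it. Handing in.

```bash
python3 -c "
from workcell import *
print(job_done())"
```

```text
the job is handed in; nothing more can be done
None
```

I swept the three offcuts onto the worktop with the brush, stood the brush back down, and slid the carriage into its notch at about bed y = +24 mm, where the gripper still holds the post; handed in at about 22 s, with no verdict shown.

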